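# Size an axle pin in the hole gauge

### The job

Take the wooden axle pin that stands alone in the single stand and size it in the steel hole gauge: push its shank right down through the widest hole, then through the next narrower one, and so on one hole at a time until a hole refuses it, pressing gently so that the tight hole is felt and not forced. Then leave the pin standing fully home, flange flat on the plate, in the narrowest hole that its shank passes through; the two pins in the double stand and everything else on the bench stay where they are.

Things in the scene. Friction and masses are not known exactly. Their poses are not given: they have to be found in the camera images.
- gauge: Fixed hole gauge: steel plate 70 x 240 mm, 12 mm thick, level on soft rubber mounts (sinks 0.5 mm per newton, at most 11 mm, and springs back) over two wooden end blocks; top 60 mm above the bench, free below. Four through holes in a row along y, 52 mm apart, 28, 24, 20 and 16 mm across. Turned any way. Origin on the bench below the plate's centre; +y to the widest, z up.
- hole_28 (a point): Centre of the mouth of the widest hole (28 mm across), on the plate's top face; axes as the gauge's.
- hole_24 (a point): Centre of the mouth of the second hole (24 mm across), on the plate's top face; axes as the gauge's.
- hole_20 (a point): Centre of the mouth of the third hole (20 mm across), on the plate's top face; axes as the gauge's.
- hole_16 (a point): Centre of the mouth of the narrowest hole (16 mm across), on the plate's top face; axes as the gauge's.
- single_stand: Fixed wooden block 64 x 64 mm, 60 mm tall, with one upright blind hole (30 mm across, 48 mm deep) in which the pin to be sized stands, its flange on the block's top, its foot 20 mm above the bench. Origin on the bench under its centre.
- single_place (a point): Centre of the hole's mouth on the single stand's top.
- double_stand: Fixed wooden block 64 x 130 mm, 60 mm tall, with two such holes 64 mm apart along its y, holding the other two pins, which stay there. Origin on the bench under its centre.
- double_place_1 (a point): Centre of the mouth of the double stand's +y hole.
- double_place_2 (a point): Centre of the mouth of the double stand's -y hole.
- pin_a: One of three wooden axle pins alike but for the shank, 93 mm tall, 60 g: round shank 40 mm long (tapered at 45 degrees over the last 1.5 mm), flange 36 mm across and 5 mm thick, squared grip 24 x 24 mm, 48 mm tall, 45 to 93 mm above the foot, its sides along x and y. Origin: centre of the foot; z up along the pin.
- pin_b: Second pin, same form and origin as pin_a. The shanks are 18.4, 22.4 and 26.4 mm across, hidden in the stands; a name says nothing of the size or of where its pin stands. 
- pin_c: Third pin, same form and origin as pin_a. The shanks are 18.4, 22.4 and 26.4 mm across, hidden in the stands; a name says nothing of the size or of where its pin stands. 
- tile_1: Bystander: cream L-shaped test tile standing on the bench, 44 x 46 x 62 mm. Origin under its centre.
- tile_2: Bystander: brown L-shaped test tile standing on the bench, 44 x 46 x 62 mm. Origin under its centre.
- slip_pot: Bystander: low lidded tub, 79 mm across, 46 mm tall. Origin under its centre.

How it is judged:
On the way, in this order (a step that is already met when the one before it is completed fails the run):
1. the pin's shank is pushed through the 28 mm hole, its foot out below the plate (((horizontal distance between pin_b and hole_28 below 0.006 m and z of pin_b in the frame of hole_28 below -0.016 m) or (horizontal distance between pin_a and hole_28 below 0.006 m and z of pin_a in the frame of hole_28 below -0.016 m) or (horizontal distance between pin_c and hole_28 below 0.006 m and z of pin_c in the frame of hole_28 below -0.016 m))).
2. the pin is tried in the 24 mm hole: its foot goes through, or presses on the mouth (over 1 N) and is refused (((horizontal distance between pin_b and hole_24 below 0.006 m and z of pin_b in the frame of hole_24 between -0.008 and 0.003 m and contact force between pin_b and gauge above 1 N) or (horizontal distance between pin_a and hole_24 below 0.006 m and z of pin_a in the frame of hole_24 below -0.016 m) or (horizontal distance between pin_c and hole_24 below 0.006 m and z of pin_c in the frame of hole_24 below -0.016 m))).
3. if refused there, the pin is back through the 28 mm hole; if not, it is tried in the 20 mm hole: through, or pressed and refused (((horizontal distance between pin_b and hole_28 below 0.006 m and z of pin_b in the frame of hole_28 below -0.016 m) or (horizontal distance between pin_a and hole_20 below 0.006 m and z of pin_a in the frame of hole_20 between -0.008 and 0.003 m and contact force between pin_a and gauge above 1 N) or (horizontal distance between pin_c and hole_20 below 0.006 m and z of pin_c in the frame of hole_20 below -0.016 m))).
4. the pin is on its way home in the 28 mm hole (foot 30 mm down), or, refused by the 20 mm hole, back through the 24 mm hole, or, through the 20 mm hole, pressed on the 16 mm hole and refused (((horizontal distance between pin_b and hole_28 below 0.006 m and z of pin_b in the frame of hole_28 below -0.03 m) or (horizontal distance between pin_a and hole_24 below 0.006 m and z of pin_a in the frame of hole_24 below -0.016 m) or (horizontal distance between pin_c and hole_16 below 0.006 m and z of pin_c in the frame of hole_16 between -0.008 and 0.003 m and contact force between pin_c and gauge above 1 N))).
At the end, for the whole second after the job is handed in: The pin from the single stand stands released, at rest and upright (0.06 rad) in the narrowest hole its shank passes, foot within 6 mm of the hole's axis and at least 37.5 mm below the plate's top (40 is fully home); the other two pins stand in the double stand (((horizontal distance between pin_b and hole_28 below 0.006 m and z of pin_b in the frame of hole_28 below -0.0375 m and angle between pin_b's own z axis and vertical below 0.06 rad and linear speed of pin_b below 0.02 m/s and (((horizontal distance between pin_a and double_place_1 below 0.012 m and height (world z) of pin_a below 0.024 m and angle between pin_a's own z axis and vertical below 0.1 rad) and (horizontal distance between pin_c and double_place_2 below 0.012 m and height (world z) of pin_c below 0.024 m and angle between pin_c's own z axis and vertical below 0.1 rad)) or ((horizontal distance between pin_a and double_place_2 below 0.012 m and height (world z) of pin_a below 0.024 m and angle between pin_a's own z axis and vertical below 0.1 rad) and (horizontal distance between pin_c and double_place_1 below 0.012 m and height (world z) of pin_c below 0.024 m and angle between pin_c's own z axis and vertical below 0.1 rad)))) or (horizontal distance between pin_a and hole_24 below 0.006 m and z of pin_a in the frame of hole_24 below -0.0375 m and angle between pin_a's own z axis and vertical below 0.06 rad and linear speed of pin_a below 0.02 m/s and (((horizontal distance between pin_b and double_place_1 below 0.012 m and height (world z) of pin_b below 0.024 m and angle between pin_b's own z axis and vertical below 0.1 rad) and (horizontal distance between pin_c and double_place_2 below 0.012 m and height (world z) of pin_c below 0.024 m and angle between pin_c's own z axis and vertical below 0.1 rad)) or ((horizontal distance between pin_b and double_place_2 below 0.012 m and height (world z) of pin_b below 0.024 m and angle between pin_b's own z axis and vertical below 0.1 rad) and (horizontal distance between pin_c and double_place_1 below 0.012 m and height (world z) of pin_c below 0.024 m and angle between pin_c's own z axis and vertical below 0.1 rad)))) or (horizontal distance between pin_c and hole_20 below 0.006 m and z of pin_c in the frame of hole_20 below -0.0375 m and angle between pin_c's own z axis and vertical below 0.06 rad and linear speed of pin_c below 0.02 m/s and (((horizontal distance between pin_b and double_place_1 below 0.012 m and height (world z) of pin_b below 0.024 m and angle between pin_b's own z axis and vertical below 0.1 rad) and (horizontal distance between pin_a and double_place_2 below 0.012 m and height (world z) of pin_a below 0.024 m and angle between pin_a's own z axis and vertical below 0.1 rad)) or ((horizontal distance between pin_b and double_place_2 below 0.012 m and height (world z) of pin_b below 0.024 m and angle between pin_b's own z axis and vertical below 0.1 rad) and (horizontal distance between pin_a and double_place_1 below 0.012 m and height (world z) of pin_a below 0.024 m and angle between pin_a's own z axis and vertical below 0.1 rad)))))); the robot touches nothing.
It fails at once if a pin is pressed on the gauge with more than 25 N (contact force between any of pin_b, pin_a, pin_c and gauge above 25 N).
It fails at once if a bystander (test tile, low tub) is shifted by more than 20 mm (distance of any of tile_1, tile_2, slip_pot from where it was at the start of the episode above 0.02 m).
It also fails if it takes over 58 s, if anything falls off the work surface, if the arm or the gripper's body presses on something with over 40 N, if the wrist force passes 120 N, or if a joint passes its speed limit or range.

### The arm

A 6-joint arm with a two-finger parallel gripper is mounted at the origin on a cart in front of the work surface, level with it; the furniture and walls round the work are solid. World frame = base frame: x ahead of the robot, y to its left, z up, the work surface at z = 0. Lengths are in m, angles in rad, forces in N, time in s.
With the tool pointing down it reaches from about 0.35 to 0.775 m from the base axis. Payload 5.5 kg.
Tool frame: the origin (TCP) lies at the very end of the fingers, on their centre line; the grasp point (between the pads) lies 19 mm behind it; z points along the fingers, y is the direction in which the jaws open and shut (so a half turn about z gives the same grasp; the last joint's range is limited). The gripper opens to 85 mm and grips with 20 to 120 N. Pads are 22 mm wide; open, the fingers measure 114 mm over their backs; the gripper's body (76 mm by 85 mm) begins 54 mm behind the grasp point. The pads swing forward as they close: fully open they stand 13 mm farther back than shut.
Start: joints at [-1.291, 0.313, 0.046, 1.304, 0, 1.431], TCP at [0.234, -0.525, 0.231] pointing down, gripper open.
Joint ranges: [-2.76, 2.76], [-0.86, 1.69], [-1.03, 1.26], [-2.2, 2.34], [-1.47, 1.5], [-3.14, 3.14]. Speed limits (rad/s): [2.57, 2.57, 3.14, 3.14, 3.14, 3.14].

### API

Orientations are given as a unit quaternion [w, x, y, z].
In Python, from workcell import get_state, imaging, env, spotter gives the robot as it stands.
- The arm moves only by the tool play_rows, never from a script. Its argument "moves" is a list of rows, each an object with "claw": the finger opening in cm, from 0 to 8.54; "delta_pos": the shift along the tool's x, y, z in cm, a list of three; "twist": the turn about the tool's z in degrees. A call has 1 to 12 rows; each row is the pose to reach, as a shift and turn from the pose commanded when the call began, along the tool's axes at that moment; what a row does not reach only later rows make up. A row lasts 1/8 s, in which the tool goes at most 62.5 mm and 10.7 degrees, less where a joint would pass 70% of its speed; a pose out of reach is approached as far as the arm can. A call with a gripper value outside its range is refused whole. The fingers move at their own pace and stop on an object; "force" is the grip in N (left out, the last holds). Time passes only in rows, so rows that repeat a pose let the fingers close. It gives the time, the measured TCP pose, the force and the opening at its end, in the units of the state.
- get_state(): the state, without advancing time (a new reading comes with each control period).
- imaging.read_camera(name): name is "scene" or "top" or "wrist"; returns the picture (384x512x3 uint8, red, green, blue); there is no depth.
- imaging.camera_info(name): a dict with "fx", "fy", "cx", "cy" (pixels), "world_to_cam" (4x4, takes a point from world to camera coordinates). Camera axes: x right, y down, z forward; pixel columns grow to the right and rows downward; lengths in m; the calibration is good to about 2 mm. The wrist camera is an equidistant fisheye: a pixel r from the principal point sees the ray r / f radians off the axis. A picture is of the moment at which its call begins: read the wrist's pose just before it. camera_info takes no time and is no camera call; for the wrist camera it gives the pose at the moment of the call.
- env.hand_in(): hands the job in, once; it reports no verdict.
Trained networks look in the newest picture that a camera, given by its name, has taken for a name from the list of things; names that differ only in an ending like _2 or _b are one class to them, and where a whole thing is asked for, a point or a joint stands for the part that bears it (a point fixed in the world has none). Each returns a list of dicts, best first, with "conf" (0 to 1); they miss things now and then, are a little off and sometimes report something else, mostly with a low value. They report only what shows in the picture. A call takes as long as a camera call.
- spotter.spot_in(camera, query): "extent" ([left, top, right, bottom] in pixels, round what is visible of it).
The state is a dict: "clock": time; "joint_pos": joint angles; "qvel": joint speeds; "tau": joint torques, N m; "tcp_pos": TCP position; "orientation": TCP orientation; "wrist_force": force on the tool from outside, world axes, zero at the start; "ft_torque": the same for the moment, N m; "finger_gap": finger opening in m.
Only numpy, scipy, OpenCV 4.12 (cv2) and the standard library are available. Lean on these libraries where they do the work, as an engineer would, in place of code of your own. Each camera call takes 0.05 s, during which the arm holds its last target. There are 200 camera calls.

## Working session

There is one attempt and no reset: what is moved stays moved. The work goes in short steps, Python scripts to look and compute and a tool call to move; the robot and the scene stay as the last step left them, time stands still between calls to the robot, and variables do not carry over. Pictures are saved under pics/ and viewed, about 8 in all and at most 12, crops included, and the job is handed in when it is done.

Besides the shell and the picture viewer there is one more tool, called after ">>>" as name(argument=value, ...), one argument or row to a line, values as JSON. play_rows: Moves the arm, as the interface text tells. Its arguments: {"type":"object","properties":{"moves":{"type":"array"},"force":{"type":"number"}},"required":["moves"]}

```bash
mkdir -p pics; python3 - <<'E'
from workcell import get_state, imaging, env, spotter
import cv2, numpy as np
np.set_printoptions(precision=4,suppress=True)
print(get_state())
ims=[]
for c in ["scene","top"]:
    im=imaging.read_camera(c); cv2.imwrite(f"pics/{c}0.png",cv2.cvtColor(im,cv2.COLOR_RGB2BGR))
    print(c,imaging.camera_info(c))
    for q in ["gauge","single_stand","double_stand","pin_a","hole_28","hole_16","single_place","tile_1","slip_pot"]:
        print(q,[(round(d["conf"],2),[round(float(v),1) for v in d["extent"]]) for d in spotter.spot_in(c,q)[:4]])
E
```

```text
{'clock': 0.0, 'joint_pos': array([-1.2906,  0.314 ,  0.045 ,  1.3036, -0.    ,  1.4312]), 'qvel': array([-0.0021, -0.0006,  0.0007,  0.0001,  0.0002, -0.    ]), 'tau': array([  0.0027, -48.0627,  29.8534,   0.0192,   0.0001,  -0.    ]), 'tcp_pos': array([ 0.2342, -0.5246,  0.2304]), 'orientation': array([-0.0009,  0.9781,  0.2083, -0.0001]), 'wrist_force': array([ 0.089 ,  0.069 , -0.7027]), 'ft_torque': array([-0.0049, -0.0273, -0.0252]), 'finger_gap': 0.08531609123890899}
scene {'fx': 348.69150374394985, 'fy': 348.69150374394985, 'cx': 253.94195876212524, 'cy': 197.34989101637936, 'world_to_cam': array([[ 0.6086, -0.7932,  0.0227, -0.2957],
       [-0.3869, -0.3216, -0.8642,  0.2496],
       [ 0.6928,  0.5171, -0.5026,  0.6134],
       [ 0.    ,  0.    ,  0.    ,  1.    ]])}
gauge [(0.91, [208.0, 170.9, 272.8, 227.2])]
single_stand [(0.87, [283.4, 230.4, 323.3, 267.7])]
double_stand [(0.61, [329.6, 198.8, 390.1, 244.8])]
pin_a [(0.79, [342.1, 188.1, 356.1, 211.3]), (0.78, [369.7, 199.7, 380.1, 218.5]), (0.52, [296.7, 213.2, 309.9, 240.5]), (0.45, [327.1, 201.3, 389.9, 247.0])]
hol
[... 728 characters left out ...]
0.35, [201.1, 153.0, 240.0, 231.7])]
pin_a [(0.69, [306.8, 158.7, 314.3, 169.6]), (0.67, [133.5, 212.0, 158.6, 236.6]), (0.57, [271.2, 232.6, 286.7, 254.3])]
hole_28 [(0.87, [204.3, 156.2, 239.9, 231.3]), (0.66, [347.2, 198.0, 367.2, 214.1]), (0.65, [200.5, 152.2, 237.2, 233.7])]
hole_16 [(0.87, [204.3, 156.2, 239.9, 231.3]), (0.66, [347.2, 198.0, 367.2, 214.1]), (0.65, [200.5, 152.2, 237.2, 233.7])]
single_place [(0.94, [288.9, 209.5, 315.0, 238.8]), (0.6, [201.5, 156.0, 239.7, 230.0])]
tile_1 [(0.75, [270.5, 233.2, 287.7, 249.9]), (0.71, [345.2, 196.8, 366.5, 211.7]), (0.35, [298.5, 151.6, 341.4, 175.3])]
slip_pot [(0.78, [131.6, 216.0, 158.9, 238.6]), (0.58, [288.0, 209.8, 313.6, 238.9])]
```

```bash
python3 - <<'E'
import cv2, numpy as np
a=cv2.imread("pics/scene0.png")[150:300,190:420]; b=cv2.imread("pics/top0.png")[135:265,120:380]
a=cv2.resize(a,(780,509),interpolation=cv2.INTER_CUBIC); b=cv2.resize(b,(780,390),interpolation=cv2.INTER_CUBIC)
cv2.imwrite("pics/a.png",a);cv2.imwrite("pics/b.png",b)
E
```

```text
(no output)
```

View pics/a.png

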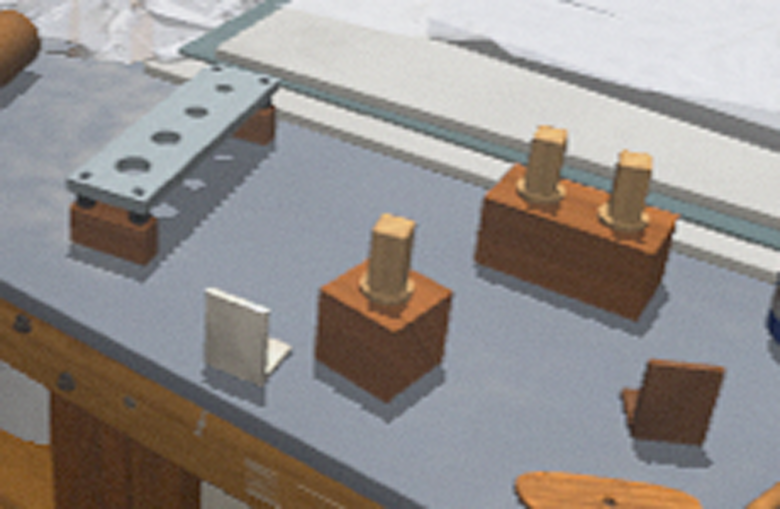

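View pics/b.png

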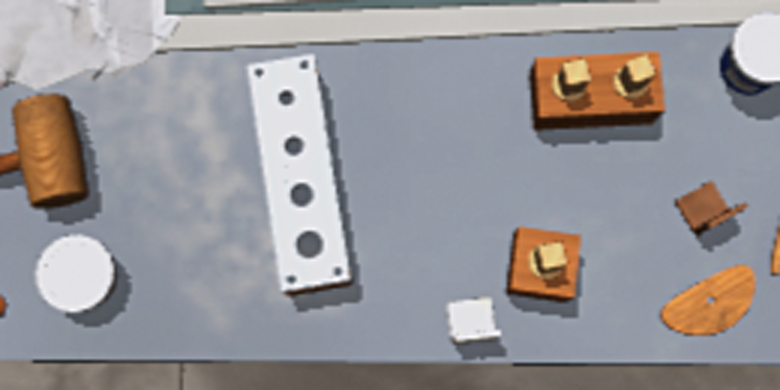

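Scene crop: gauge at left, with the 28 mm hole at (133,164) up to the 16 mm hole at (225,88). The single pin's top is at (394,222). Top crop: holes at (309,243), (301,193), (293,145) and (286,97), with the single pin's top at about (553,255). The widest hole is nearest the robot.

```bash
cat > h.py <<'E'
import numpy as np, cv2
from scipy.optimize import least_squares
from scipy.spatial.transform import Rotation as R
from workcell import get_state, imaging, env, spotter
np.set_printoptions(precision=4,suppress=True)
def proj(P,info,fish):
    P=np.atleast_2d(P); M=info["world_to_cam"]; c=P@M[:3,:3].T+M[:3,3]
    if fish:
        r=np.hypot(c[:,0],c[:,1]); s=np.arctan2(r,c[:,2])/np.maximum(r,1e-9)
    else: s=1/c[:,2]
    return np.c_[info["fx"]*c[:,0]*s+info["cx"], info["fy"]*c[:,1]*s+info["cy"]]
def tri(obs):  # obs: list of (uv, info, fish)
    f=lambda p: np.concatenate([(proj(p,i,k)[0]-u) for u,i,k in obs])
    s=least_squares(f,[.5,-.1,.06]); return s.x, np.abs(s.fun).max()
def ray(uv,info,fish,z):  # point on plane z
    f=lambda p: proj([p[0],p[1],z],info,fish)[0]-uv
    return least_squares(f,[.5,-.1]).x
def Rt():
    q=get_state()["orientation"]; return R.from_quat(np.r_[q[1:],q[0]]).as_matrix()
E
python3 - <<'E'
from h import *
S=imaging.camera_info("scene");T=imaging.camera_info("top")
s=lambda u,v:np.array([190+(u+.5)/3.391-.5,150+(v+.5)/3.391-.5])
t=lambda u,v:np.array([120+(u+.5)/3-.5,135+(v+.5)/3-.5])
for n,a,b in [("h28",(133,164),(309,243)),("h24",(166,137),(301,193)),("h20",(196,112),(293,145)),("h16",(225,88),(286,97)),("pin",(394,222),(553,255)),("p1",(550,133),(576,72)),("p2",(635,159),(641,67))]:
    print(n,*tri([(s(*a),S,0),(t(*b),T,0)]))
print(Rt())
# single stand top edges in top view: corners in crop (516,228),(581,234),(577,279?)
for c in [(516,228),(581,234),(510,290),(577,298)]: print(ray(t(*c),T,0,.06))
W=imaging.camera_info("wrist"); print(W); s=get_state()
print((np.linalg.inv(W["world_to_cam"])[:3,3]-s["tcp_pos"])@Rt())
E
```

```text
h28 [0.455  0.061  0.0604] 0.4073181380992139
h24 [0.5067 0.0703 0.0594] 0.3883939882540801
h20 [0.5574 0.0793 0.059 ] 0.27724152792322343
h16 [0.6086 0.0874 0.0596] 0.1730830584573937
pin [ 0.4377 -0.1785  0.1142] 0.37701580243748367
p1 [ 0.6215 -0.2056  0.112 ] 0.3004840226554393
p2 [ 0.6267 -0.2695  0.111 ] 0.6468828962340467
[[ 0.9132  0.4076  0.    ]
 [ 0.4076 -0.9132 -0.0001]
 [-0.      0.0001 -1.    ]]
[ 0.4726 -0.15  ]
[ 0.4668 -0.2158]
[ 0.4096 -0.1431]
[ 0.402  -0.2102]
{'fx': 297.3186396354542, 'fy': 297.3186396354542, 'cx': 257.3360455497766, 'cy': 191.8747333010987, 'world_to_cam': array([[ 0.4075, -0.9132,  0.0011, -0.5744],
       [-0.874 , -0.3897,  0.2902, -0.0373],
       [-0.2646, -0.1192, -0.957 ,  0.3798],
       [ 0.    ,  0.    ,  0.    ,  1.    ]])}
[ 0.0745 -0.0011 -0.1436]
```

Heights (0.060 plate, 0.113 pin tops) and the 52 mm spacing check out. I'll hover over the pin.

>>> play_rows(
  moves=[
    {"claw": 8.5,"delta_pos": [32.7,-23.3,0],"twist": 29},
    {"claw": 8.5,"delta_pos": [32.7,-23.3,0],"twist": 29},
    {"claw": 8.5,"delta_pos": [32.7,-23.3,0],"twist": 29},
    {"claw": 8.5,"delta_pos": [32.7,-23.3,0],"twist": 29},
    {"claw": 8.5,"delta_pos": [32.7,-23.3,0],"twist": 29},
    {"claw": 8.5,"delta_pos": [32.7,-23.3,0],"twist": 29},
    {"claw": 8.5,"delta_pos": [32.7,-23.3,0],"twist": 29},
    {"claw": 8.5,"delta_pos": [32.7,-23.3,0],"twist": 29},
    {"claw": 8.5,"delta_pos": [32.7,-23.3,0],"twist": 29},
    {"claw": 8.5,"delta_pos": [32.7,-23.3,0],"twist": 29},
    {"claw": 8.5,"delta_pos": [32.7,-23.3,0],"twist": 29},
  ],
)

```text
clock: 2.38
tcp_pos: [0.4376, -0.18, 0.2313]
orientation: [0.0, 0.999, -0.044, -0.0]
wrist_force: [-1.2, -0.3, 0.1]
finger_gap: 0.0851
```

```bash
python3 - <<'E'
from h import *
import pickle
W=imaging.camera_info("wrist");s=get_state(); im=imaging.read_camera("wrist")
cv2.imwrite("pics/w1.png",cv2.cvtColor(im,cv2.COLOR_RGB2BGR)); pickle.dump(W,open("w1.pkl","wb"))
print(s["tcp_pos"],s["joint_pos"],s["clock"],s["wrist_force"]);print(Rt())
for q in ["pin_a","single_stand"]: print(q,[(round(d["conf"],2),np.round(d["extent"],1)) for d in spotter.spot_in("wrist",q)[:3]])
P=np.array([.438,-.1785,.113]); print(proj([P],W,1))
E
```

```text
[ 0.4376 -0.18    0.2313] [-0.5601  0.1164 -0.2041  1.2503 -0.0002  2.6698] 2.375 [-1.2428 -0.2558  0.0923]
[[ 0.9961 -0.0879  0.    ]
 [-0.0879 -0.9961 -0.0001]
 [ 0.      0.0001 -1.    ]]
pin_a [(0.95, array([237.2, 156.7, 271.3, 201. ])), (0.74, array([308.6,   0. , 342.5,   9.7])), (0.65, array([248.9,   0. , 283.2,  15.8]))]
single_stand [(0.91, array([223.8, 134.4, 291.3, 204.7])), (0.69, array([233.8,   2. , 359.2,  44.2]))]
[[256.7103 185.9726]]
```

View pics/w1.png

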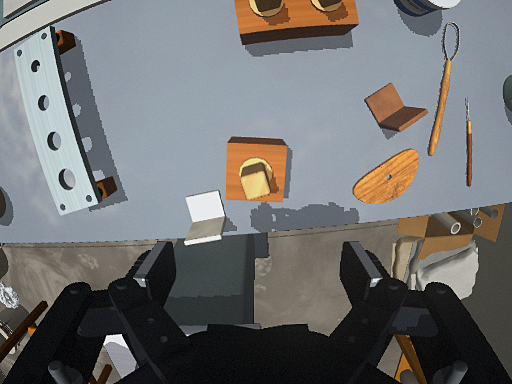

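Wrist view: the single pin's top is at about (256,188), where I predicted it. The stand is at (225..290,135..205), and the gauge at left with its widest hole at (67,180). Zooming on the pin for centre and yaw.

```bash
python3 - <<'E'
import cv2
a=cv2.imread("pics/w1.png")[125:215,215:305]
cv2.imwrite("pics/w1z.png",cv2.resize(a,(630,630)[:2] if 0 else (594,594),interpolation=cv2.INTER_CUBIC))
E
```

```text
(no output)
```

View pics/w1z.png

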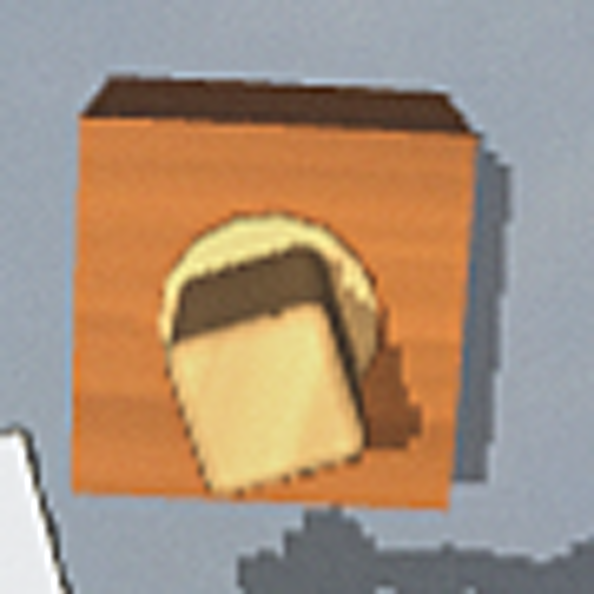

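Zoom: the pin's top-face corners are (172,343), (325,303), (363,455) and (212,493). The stand's top corners are (80,118), (477,132), (448,508) and (73,493). The pin is turned about 15° relative to the stand.

```bash
python3 - <<'E'
from h import *; import pickle
W=pickle.load(open("w1.pkl","rb"))
f=lambda u,v:np.array([215+(u+.5)/6.6-.5,125+(v+.5)/6.6-.5])
for n,z,c in [("pin",.113,[(172,343),(325,303),(363,455),(212,493)]),("stand",.06,[(80,118),(477,132),(448,508),(73,493)])]:
    P=np.array([ray(f(*k),W,1,z) for k in c]); d=np.roll(P,-1,0)-P
    print(n,P.mean(0),np.hypot(*d.T),np.degrees(np.arctan2(d[:,1],d[:,0])))
m=np.mean([f(*k) for k in [(172,343),(325,303),(363,455),(212,493)]],0)
S=imaging.camera_info("scene");s=np.array([190+(394+.5)/3.391-.5,150+(222+.5)/3.391-.5])
T=imaging.camera_info("top");t=np.array([120+553.5/3-.5,135+255.5/3-.5])
print(tri([(m,W,1),(s,S,0),(t,T,0)]))
# flange-centre: circle approx centre in zoom (270,320)
print(ray(f(270,322),W,1,.065))
E
```

```text
pin [ 0.439  -0.1772] [0.0217 0.0224 0.0219 0.0223] [ -80.0856 -171.0176   99.7223    8.6275]
stand [ 0.4384 -0.177 ] [0.0642 0.0642 0.0637 0.0638] [-97.1273 171.9357  82.5171  -7.5868]
(array([ 0.439 , -0.1774,  0.113 ]), np.float64(0.8251477836406593))
[ 0.4386 -0.1772]
```

>>> play_rows(
  moves=[
    {"claw": 8.5,"delta_pos": [0.1,-0.28,7],"twist": -104.4},
    {"claw": 8.5,"delta_pos": [0.1,-0.28,7],"twist": -104.4},
    {"claw": 8.5,"delta_pos": [0.1,-0.28,7],"twist": -104.4},
    {"claw": 8.5,"delta_pos": [0.1,-0.28,7],"twist": -104.4},
    {"claw": 8.5,"delta_pos": [0.1,-0.28,7],"twist": -104.4},
    {"claw": 8.5,"delta_pos": [0.1,-0.28,7],"twist": -104.4},
    {"claw": 8.5,"delta_pos": [0.1,-0.28,7],"twist": -104.4},
    {"claw": 8.5,"delta_pos": [0.1,-0.28,7],"twist": -104.4},
    {"claw": 8.5,"delta_pos": [0.1,-0.28,7],"twist": -104.4},
    {"claw": 8.5,"delta_pos": [0.1,-0.28,7],"twist": -104.4},
    {"claw": 8.5,"delta_pos": [0.1,-0.28,7],"twist": -104.4},
    {"claw": 8.5,"delta_pos": [0.1,-0.28,7],"twist": -104.4},
  ],
)

```text
clock: 4.03
tcp_pos: [0.4392, -0.1765, 0.1613]
orientation: [0.0, 0.647, 0.762, -0.0]
wrist_force: [-0.1, -0.8, -0.1]
finger_gap: 0.0853
```

```bash
python3 - <<'E'
from h import *
s=get_state();A=Rt();print(s["tcp_pos"],s["joint_pos"],s["wrist_force"],s["clock"]);print(A,np.degrees(np.arctan2(A[1,0],A[0,0])))
print("to grasp cm",100*(np.array([.4386,-.1773,.074])-s["tcp_pos"])@A)
E
```

```text
[ 0.4392 -0.1765  0.1613] [-0.5519  0.153  -0.337   1.0808 -0.      0.8564] [-0.1327 -0.7688 -0.0947] 4.025
[[-0.1618  0.9868  0.    ]
 [ 0.9868  0.1618 -0.0001]
 [-0.0001  0.     -1.    ]] 99.31105821230108
to grasp cm [-0.0699 -0.0742  8.7299]
```

>>> play_rows(
  force=40,
  moves=[
    {"claw": 8.5,"delta_pos": [-0.07,-0.07,3],"twist": 0},
    {"claw": 8.5,"delta_pos": [-0.07,-0.07,6],"twist": 0},
    {"claw": 8.5,"delta_pos": [-0.07,-0.07,8.7],"twist": 0},
    {"claw": 8.5,"delta_pos": [-0.07,-0.07,8.7],"twist": 0},
    {"claw": 5,"delta_pos": [-0.07,-0.07,8.7],"twist": 0},
    {"claw": 2,"delta_pos": [-0.07,-0.07,8.7],"twist": 0},
    {"claw": 2,"delta_pos": [-0.07,-0.07,8.7],"twist": 0},
    {"claw": 2,"delta_pos": [-0.07,-0.07,8.7],"twist": 0},
    {"claw": 2,"delta_pos": [-0.07,-0.07,8.7],"twist": 0},
    {"claw": 2,"delta_pos": [-0.07,-0.07,8.7],"twist": 0},
  ],
)

```text
clock: 5.28
tcp_pos: [0.4392, -0.1775, 0.0751]
orientation: [0.001, 0.646, 0.763, 0.0]
wrist_force: [-0.2, 0.5, 5.4]
finger_gap: 0.0238
```

```bash
python3 - <<'E'
from h import *
s=get_state();A=Rt();print(s["tcp_pos"],s["finger_gap"],s["wrist_force"],s["clock"])
E
```

```text
[ 0.4392 -0.1775  0.0751] 0.023812674405923072 [-0.2327  0.524   5.4212] 5.275
```

>>> play_rows(
  moves=[
    {"claw": 2,"delta_pos": [0,0,-3],"twist": 0},
    {"claw": 2,"delta_pos": [0,0,-6],"twist": 0},
    {"claw": 2,"delta_pos": [0,0,-8],"twist": 0},
    {"claw": 2,"delta_pos": [4,1,-8],"twist": 0},
    {"claw": 2,"delta_pos": [9,2.3,-8],"twist": 0},
    {"claw": 2,"delta_pos": [14,3.6,-8],"twist": 0},
    {"claw": 2,"delta_pos": [17.3,4.4,-8],"twist": 0},
    {"claw": 2,"delta_pos": [17.3,4.4,-8],"twist": 0},
    {"claw": 2,"delta_pos": [17.3,4.4,-8],"twist": 0},
    {"claw": 2,"delta_pos": [17.3,4.4,-8],"twist": 0},
    {"claw": 2,"delta_pos": [17.3,4.4,-8],"twist": 0},
  ],
)

```text
clock: 6.65
tcp_pos: [0.4537, -0.0002, 0.1542]
orientation: [0.0, 0.647, 0.762, -0.0]
wrist_force: [-0.6, -0.6, -0.4]
finger_gap: 0.0238
```

```bash
python3 - <<'E'
from h import *; import pickle
s=get_state();W=imaging.camera_info("wrist"); im=imaging.read_camera("wrist")
cv2.imwrite("pics/w2.png",cv2.cvtColor(im,cv2.COLOR_RGB2BGR)); pickle.dump((W,s),open("w2.pkl","wb"))
A=Rt();print(s["tcp_pos"],s["finger_gap"],s["wrist_force"],s["clock"],s["joint_pos"])
H=np.array([[.455,.061,.06],[.5067,.0703,.06],[.5574,.0793,.06],[.6086,.0874,.06]])
print(proj(H,W,1)); print(proj([s["tcp_pos"]+A@[0,0,.055]],W,1))
cv2.imwrite("pics/w2b.png",cv2.cvtColor(cv2.resize(im,(800,600)),cv2.COLOR_RGB2BGR))
E
```

```text
[ 0.4537 -0.0002  0.1542] 0.02375296918418033 [-0.6039 -0.5932 -0.4105] 6.65 [-0.1775  0.1212 -0.3929  1.0567 -0.0002  1.23  ]
[[271.1248 122.812 ]
 [335.4569 123.3977]
 [392.2064 125.8696]
 [440.4411 130.4476]]
[[256.9319 211.5867]]
```

View pics/w2b.png

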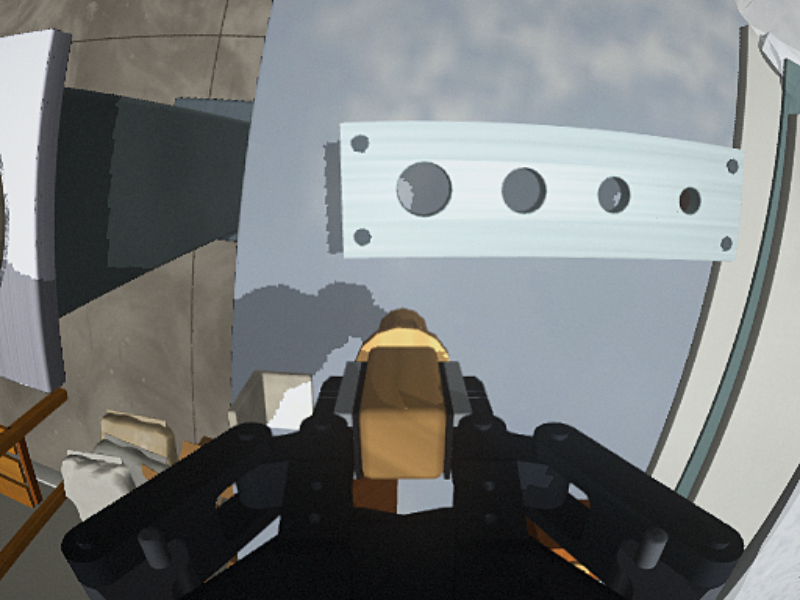

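Wrist view: the pin is gripped at (403,400), with its shank end at (404,318). All four holes show at (424,189), (523,190), (613,194) and (690,200) in the 800x600 picture. Now a precise fit of the holes.

```bash
cat > gfit.py <<'E'
from h import *
D=[.028,.024,.020,.016]; OFF=[.078,.026,-.026,-.078]
def holes(g,z=.06):  # g: x,y,yaw of +y axis
    u=np.array([np.cos(g[2]),np.sin(g[2])]); return np.array([[g[0]+o*u[0],g[1]+o*u[1],z] for o in OFF])
def measure(im,W,g0,use=(0,1,2,3)):
    big=cv2.resize(im,None,fx=4,fy=4,interpolation=cv2.INTER_CUBIC); gray=cv2.cvtColor(big,cv2.COLOR_RGB2GRAY)
    out={}
    for k in use:
        p=proj(holes(g0),W,1)[k]; c=((p+.5)*4).astype(int); w=110
        x0,y0=max(c[0]-w,0),max(c[1]-w,0); cr=gray[y0:c[1]+w,x0:c[0]+w]
        t,b=cv2.threshold(cr,0,255,cv2.THRESH_BINARY_INV+cv2.THRESH_OTSU)
        cs,_=cv2.findContours(b,cv2.RETR_EXTERNAL,cv2.CHAIN_APPROX_NONE)
        best=min((q for q in cs if cv2.contourArea(q)>400),key=lambda q:np.hypot(*(cv2.minEnclosingCircle(q)[0]-np.array(c)+[x0,y0])),default=None)
        if best is None: continue
        q=cv2.convexHull(best)[:,0,:]+[x0,y0]; P=np.array([ray((a+.5)/4-.5,W,1,.06) for a in q])
        (cx,cy),r=cv2.minEnclosingCircle(P.astype(np.float32)*1000)
        f=least_squares(lambda m:np.hypot(P[:,0]-m[0],P[:,1]-m[1])-m[2],[cx/1e3,cy/1e3,r/1e3],loss="soft_l1",f_scale=.0005).x
        out[k]=f; print(k,f[:2],"dia",f[2]*2e3,"thr",t)
    ks=[k for k in out if abs(out[k][2]*2-D[k])<.003]
    s=least_squares(lambda g:np.concatenate([holes(g)[k][:2]-out[k][:2] for k in ks]),g0)
    print("used",ks,"gauge",s.x,np.degrees(s.x[2]),"resid mm",s.fun*1e3); return s.x
E
python3 - <<'E'
from gfit import *; import pickle
W,s=pickle.load(open("w2.pkl","rb")); im=cv2.cvtColor(cv2.imread("pics/w2.png"),cv2.COLOR_BGR2RGB)
g=measure(im,W,[.532,.0747,np.pi+.17]); print(holes(g)); np.save("g.npy",g)
E
```

```text
0 [0.4548 0.0626] dia 28.471743667786775 thr 170.0
1 [0.5062 0.0717] dia 24.40015299770285 thr 167.0
2 [0.5576 0.0807] dia 20.39356294111129 thr 160.0
3 [0.6089 0.0897] dia 16.269521236863543 thr 141.0
used [0, 1, 2, 3] gauge [0.5319 0.0762 3.3155] 189.9622828973677 resid mm [ 0.2798  0.0551  0.0559 -0.008  -0.1392 -0.0069 -0.1965 -0.0403]
[[0.4551 0.0627 0.06  ]
 [0.5063 0.0717 0.06  ]
 [0.5575 0.0807 0.06  ]
 [0.6087 0.0897 0.06  ]]
```

Holes fit with under 0.3 mm residual and diameters as specified. Next I'll check the held pin against the same camera, since its bias relative to the TCP matters.

```bash
python3 - <<'E'
import cv2
a=cv2.imread("pics/w2.png")[190:310,215:305]
cv2.imwrite("pics/w2z.png",cv2.resize(a,(450,600),interpolation=cv2.INTER_CUBIC))
E
```

```text
(no output)
```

View pics/w2z.png

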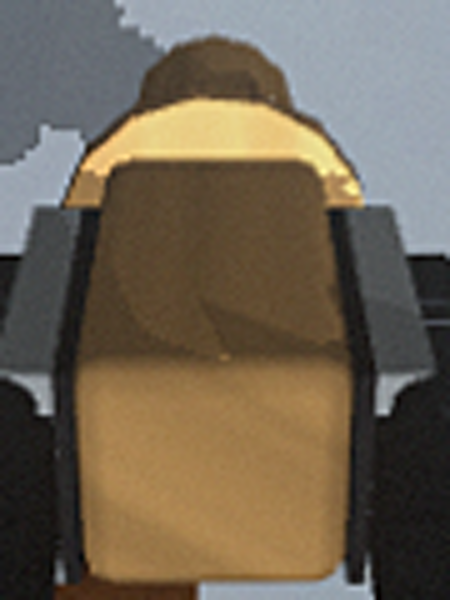

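Zoom: grip top corners are (76,362), (354,362), (345,580) and (87,580), and the base front edge is (108,160)–(325,160). The shank silhouette tops out at row 37 with sides at 143 and 288, and the flange's top edge is at row 98.

```bash
python3 - <<'E'
from h import *; import pickle
W,s=pickle.load(open("w2.pkl","rb")); A=Rt()
f=lambda u,v:np.array([215+(u+.5)/5-.5,190+(v+.5)/5-.5])
obs=np.array([f(*c) for c in [(76,362),(354,362),(345,580),(87,580),(108,160),(325,160)]])
def pts(p):
    dx,dy,h=p  # h: foot ahead of TCP along tool z
    t=h-.093; b=h-.045; r=.012
    L=np.array([[r,-r,t],[r,r,t],[-r,r,t],[-r,-r,t],[r,-r,b],[r,r,b]])+[dx,dy,0]
    return s["tcp_pos"]+L@A.T
print((proj(pts([0,0,.055]),W,1)-[215,190])*5)
for fl in (1,-1):
  F=lambda p:(proj(pts(p),W,1)-(obs if fl==1 else obs[[1,0,3,2,5,4]])).ravel()
  q=least_squares(F,[0,0,.055]); print("pin in tool",q.x,"res px",np.abs(q.fun).max(),q.cost)
  p=q.x
  th=np.linspace(0,2*np.pi,200)
  for d in (18.4,22.4,26.4,36):
    Q=[]
    for hh,rr in ([(p[2],d/2-1.5),(p[2]-.0015,d/2)] if d<36 else [(p[2]-.045,18)]):
        Q.append(np.c_[p[0]+rr*1e-3*np.cos(th),p[1]+rr*1e-3*np.sin(th),0*th+hh])
    u=(proj(s["tcp_pos"]+np.vstack(Q)@A.T,W,1)-[215,190])*5
    print(d,"left",u[:,0].min(),"right",u[:,0].max(),"top",u[:,1].min())
E
```

```text
[[ 62.6877 370.2139]
 [354.5151 370.196 ]
 [342.2686 594.2573]
 [ 75.5805 594.2421]
 [101.8754 149.8329]
 [316.6043 149.7778]]
pin in tool [-0.0029  0.0005  0.0611] res px 1.3051933453138531 2.758771510810517
18.4 left 150.00127018066593 right 275.6902937608868 top 56.16043548025786
22.4 left 136.35439837557868 right 289.3344293671433 top 42.99879512672206
26.4 left 122.71814448470323 right 302.9674110894206 top 29.759958182082755
36 left 62.50089585937076 right 363.98032728569007 top 105.28706619575956
pin in tool [-0.166  0.001  0.333] res px 36.043062618090744 4818.742747897118
18.4 left 187.65931112301544 right 239.24216345222305 top 245.1566417106676
22.4 left 182.05376095079288 right 244.84755500005264 top 240.0952991783815
26.4 left 176.4476407228598 right 250.45299087655934 top 235.01722312245363
36 left 159.13193371120386 right 268.154482872676 top 279.34284335142337
```

```bash
python3 - <<'E'
from h import *; import pickle
W,s=pickle.load(open("w2.pkl","rb")); A=Rt()
th=np.linspace(0,2*np.pi,400)
o=np.array([76,362,354,362,345,580,87,580,160,160,108,325,143,288,37,98.])
w=np.ones(16); 
def pred(p,d=22.4):
    dx,dy,h,r=p
    P=lambda L:(proj(s["tcp_pos"]+(np.atleast_2d(L)+[dx,dy,0])@A.T,W,1)-[215,190])*5
    t,b=h-.093,h-.045
    c=P([[r,-r,t],[r,r,t],[-r,r,t],[-r,-r,t]]).ravel(); e=P([[r,-r,b],[r,r,b]])
    sh=P(np.vstack([np.c_[(d/2-1.5)*1e-3*np.cos(th),(d/2-1.5)*1e-3*np.sin(th),0*th+h],np.c_[d/2e3*np.cos(th),d/2e3*np.sin(th),0*th+h-.0015]]))
    fl=P(np.c_[.018*np.cos(th),.018*np.sin(th),0*th+b])
    return np.r_[c,e[:,1],e[0,0],e[1,0],sh[:,0].min(),sh[:,0].max(),sh[:,1].min(),fl[:,1].min()]
for d in (18.4,22.4,26.4):
  for hf in (0,1):
    F=(lambda p:pred([p[0],p[1],.055,p[2]],d)-o) if hf else (lambda p:pred([p[0],p[1],p[3],p[2]],d)-o)
    q=least_squares(F,[0,0,.0115]+([] if hf else [.055])); print(d,q.x,q.cost,np.round(q.fun,0))
E
```

```text
18.4 [-0.0006  0.0007  0.0117  0.0573] 303.06319502431234 [  1.   4.   2.   3.  -1.   1.   1.   1. -10. -11.   4.  -7.   7. -10.
  12.  -1.]
18.4 [0.0008 0.0007 0.0114] 334.86432268932856 [  1.   6.   2.   6.  -1.   3.   1.   3. -12. -12.   5.  -7.   6.  -9.
   8.  -5.]
22.4 [-0.0024  0.0007  0.012   0.0601] 138.38024585748656 [ 1.  2.  2.  2. -1. -0.  1.  0. -8. -8.  3. -6. -6.  3.  5.  6.]
22.4 [0.0006 0.0007 0.0115] 296.16333438509866 [  1.   8.   2.   7.  -1.   5.   1.   5. -11. -11.   4.  -7.  -8.   5.
  -5.  -3.]
26.4 [-0.0046  0.0007  0.0124  0.0634] 402.5534376689284 [  1.   0.   2.  -0.  -0.  -1.   1.  -1.  -5.  -5.   2.  -5. -18.  15.
  -2.  13.]
26.4 [0.0004 0.0007 0.0115] 824.3218065170306 [  0.   9.   3.   9.  -0.   7.   1.   7. -10. -10.   4.  -7. -22.  19.
 -17.  -2.]
```

The shank looks like 22.4 mm, though the trial decides. The pin's offset in the hand is under 1 mm. Moving over hole_28.

>>> play_rows(
  moves=[
    {"claw": 2,"delta_pos": [3.5,0.6,0],"twist": 0},
    {"claw": 2,"delta_pos": [6.13,1.09,0],"twist": 0},
    {"claw": 2,"delta_pos": [6.13,1.09,1],"twist": 0},
    {"claw": 2,"delta_pos": [6.13,1.09,2],"twist": 0},
    {"claw": 2,"delta_pos": [6.13,1.09,2.8],"twist": 0},
    {"claw": 2,"delta_pos": [6.13,1.09,2.8],"twist": 0},
    {"claw": 2,"delta_pos": [6.13,1.09,2.8],"twist": 0},
  ],
)

```text
clock: 7.58
tcp_pos: [0.4545, 0.0626, 0.1263]
orientation: [0.0, 0.647, 0.763, -0.0]
wrist_force: [0.2, -0.2, -1.1]
finger_gap: 0.0237
```

```bash
python3 - <<'E'
from gfit import *; import pickle
s=get_state();W=imaging.camera_info("wrist"); im=imaging.read_camera("wrist"); A=Rt()
cv2.imwrite("pics/w3.png",cv2.cvtColor(im,cv2.COLOR_RGB2BGR))
print(s["tcp_pos"],s["wrist_force"],s["clock"])
g=measure(im,W,np.load("g.npy"),(1,2,3)); print(holes(g)[:,:2])
print("to h28 target", 100*(np.array([.4545,.062,.10])-s["tcp_pos"])@A)
cv2.imwrite("pics/w3z.png",cv2.cvtColor(cv2.resize(im[150:300,190:390],(800,600),interpolation=cv2.INTER_CUBIC),cv2.COLOR_RGB2BGR))
E
```

```text
[0.4545 0.0626 0.1263] [ 0.2326 -0.1854 -1.0643] 7.575
1 [0.5062 0.0714] dia 24.477669723382697 thr 159.0
2 [0.5577 0.0804] dia 20.407756561247716 thr 154.0
3 [0.6089 0.0895] dia 16.274352778287227 thr 139.0
used [1, 2, 3] gauge [0.532  0.0759 3.3166] 190.0293389256635 resid mm [ 0.2074  0.0246 -0.0633  0.013  -0.1441 -0.0376]
[[0.4552 0.0623]
 [0.5064 0.0714]
 [0.5576 0.0804]
 [0.6088 0.0895]]
to h28 target [-0.0543 -0.0081  2.6337]
```

View pics/w3z.png

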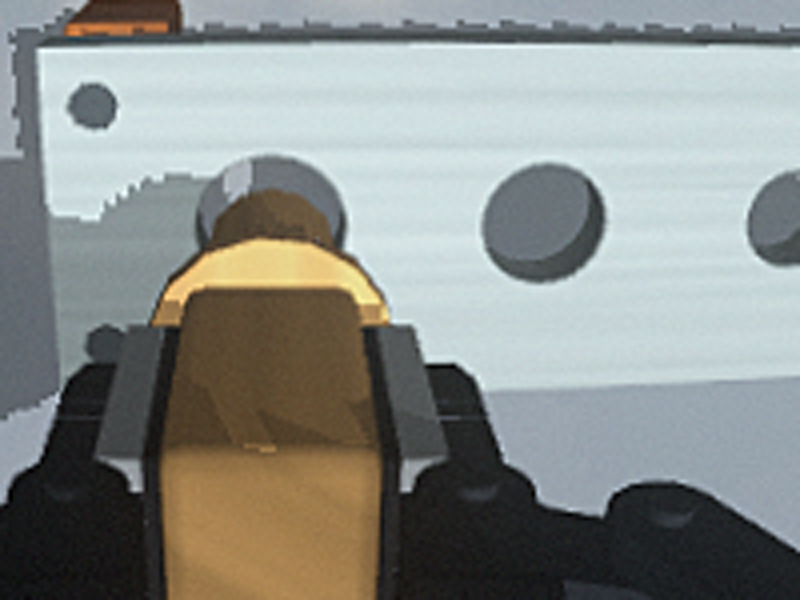

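The shank (col 271) is centred on the 28 mm hole (col 272), so I descend in a guarded way.

>>> play_rows(
  moves=[
    {"claw": 2,"delta_pos": [-0.05,0,0.7],"twist": 0},
    {"claw": 2,"delta_pos": [-0.05,0,1.2],"twist": 0},
    {"claw": 2,"delta_pos": [-0.05,0,1.7],"twist": 0},
    {"claw": 2,"delta_pos": [-0.05,0,1.7],"twist": 0},
  ],
)

```text
clock: 8.12
tcp_pos: [0.4539, 0.0625, 0.1087]
orientation: [-0.0, 0.646, 0.763, -0.0]
wrist_force: [-0.3, -0.2, 0.5]
finger_gap: 0.0234
```

>>> play_rows(
  moves=[
    {"claw": 2,"delta_pos": [0,0,0.6],"twist": 0},
    {"claw": 2,"delta_pos": [0,0,1.2],"twist": 0},
    {"claw": 2,"delta_pos": [0,0,1.6],"twist": 0},
    {"claw": 2,"delta_pos": [0,0,1.6],"twist": 0},
  ],
)

```text
clock: 8.62
tcp_pos: [0.4541, 0.0625, 0.0928]
orientation: [-0.0, 0.646, 0.763, -0.0]
wrist_force: [-0.5, 0.6, -1.1]
finger_gap: 0.0236
```

Foot is about 22 mm through. Now over to hole_24.

>>> play_rows(
  moves=[
    {"claw": 2,"delta_pos": [0,0,-2],"twist": 0},
    {"claw": 2,"delta_pos": [0,0,-4],"twist": 0},
    {"claw": 2,"delta_pos": [0,0,-4],"twist": 0},
    {"claw": 2,"delta_pos": [0,2.6,-4],"twist": 0},
    {"claw": 2,"delta_pos": [0,5.23,-4],"twist": 0},
    {"claw": 2,"delta_pos": [0,5.23,-4],"twist": 0},
    {"claw": 2,"delta_pos": [0,5.23,-2.8],"twist": 0},
    {"claw": 2,"delta_pos": [0,5.23,-2.8],"twist": 0},
    {"claw": 2,"delta_pos": [0,5.23,-2.8],"twist": 0},
  ],
)

```text
clock: 9.75
tcp_pos: [0.5051, 0.071, 0.1209]
orientation: [-0.0, 0.646, 0.763, -0.0]
wrist_force: [1.2, -0.2, -1.2]
finger_gap: 0.0235
```

```bash
python3 - <<'E'
from gfit import *; import pickle
s=get_state();W=imaging.camera_info("wrist"); im=imaging.read_camera("wrist"); A=Rt()
cv2.imwrite("pics/w4.png",cv2.cvtColor(im,cv2.COLOR_RGB2BGR)); pickle.dump((W,s),open("w4.pkl","wb"))
print(s["tcp_pos"],s["wrist_force"],s["clock"])
g=measure(im,W,np.load("g.npy"),(0,2,3)); print(holes(g)[:,:2])
print("to h24 target", 100*(np.array([.5058,.0708,.11])-s["tcp_pos"])@A)
cv2.imwrite("pics/w4z.png",cv2.cvtColor(cv2.resize(im[150:300,160:360],(800,600),interpolation=cv2.INTER_CUBIC),cv2.COLOR_RGB2BGR))
E
```

```text
[0.5051 0.071  0.1209] [ 1.1764 -0.1998 -1.2087] 9.75
0 [0.4544 0.0513] dia 50.038777470331226 thr 151.0
2 [0.5574 0.0804] dia 20.4759626784063 thr 147.0
3 [0.6088 0.0895] dia 16.20390839397727 thr 131.0
used [2, 3] gauge [0.5319 0.0759 3.3168] 190.03940882104928 resid mm [ 0.097   0.0172 -0.097  -0.0172]
[[0.4551 0.0623]
 [0.5063 0.0713]
 [0.5575 0.0804]
 [0.6087 0.0895]]
to h24 target [-0.0323  0.0694  1.0937]
```

View pics/w4z.png

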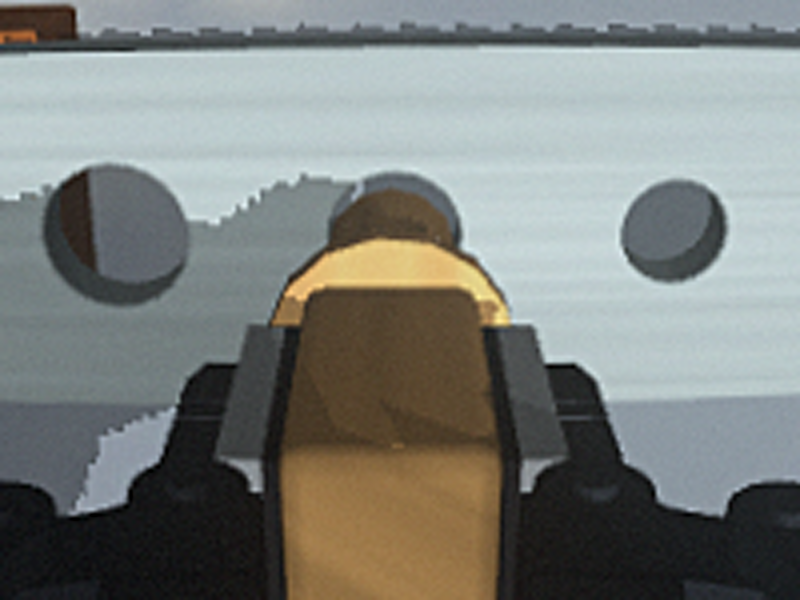

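Pin centre is at col 391 against hole centre 396, about 0.9 mm short in tool y, which agrees with the fit. I'll correct and press gently.

>>> play_rows(
  moves=[
    {"claw": 2,"delta_pos": [-0.03,0.08,0],"twist": 0},
    {"claw": 2,"delta_pos": [-0.03,0.08,0.5],"twist": 0},
    {"claw": 2,"delta_pos": [-0.03,0.08,0.8],"twist": 0},
    {"claw": 2,"delta_pos": [-0.03,0.08,1.1],"twist": 0},
    {"claw": 2,"delta_pos": [-0.03,0.08,1.1],"twist": 0},
  ],
)

```text
clock: 10.42
tcp_pos: [0.5066, 0.0709, 0.1099]
orientation: [-0.0, 0.646, 0.763, -0.0]
wrist_force: [-0.8, -0.2, -0.9]
finger_gap: 0.0235
```

No resistance 5 mm down. Continuing.

>>> play_rows(
  moves=[
    {"claw": 2,"delta_pos": [0,0,0.4],"twist": 0},
    {"claw": 2,"delta_pos": [0,0,0.8],"twist": 0},
    {"claw": 2,"delta_pos": [0,0,0.8],"twist": 0},
  ],
)

```text
clock: 10.8
tcp_pos: [0.5066, 0.0709, 0.1018]
orientation: [-0.0, 0.646, 0.763, -0.0]
wrist_force: [-0.8, -0.1, -1.1]
finger_gap: 0.0236
```

>>> play_rows(
  moves=[
    {"claw": 2,"delta_pos": [0,0,0.4],"twist": 0},
    {"claw": 2,"delta_pos": [0,0,0.9],"twist": 0},
    {"claw": 2,"delta_pos": [0,0,0.9],"twist": 0},
    {"claw": 2,"delta_pos": [0,0,0.9],"twist": 0},
  ],
)

```text
clock: 11.3
tcp_pos: [0.5066, 0.0708, 0.093]
orientation: [-0.0, 0.646, 0.763, -0.0]
wrist_force: [-1.1, -0.5, -0.8]
finger_gap: 0.0238
```

Through hole_24 (foot 22 mm down, no force). On to hole_20.

>>> play_rows(
  moves=[
    {"claw": 2,"delta_pos": [0,0,-2],"twist": 0},
    {"claw": 2,"delta_pos": [0,0,-4],"twist": 0},
    {"claw": 2,"delta_pos": [0,0,-4],"twist": 0},
    {"claw": 2,"delta_pos": [0.05,2.6,-4],"twist": 0},
    {"claw": 2,"delta_pos": [0.07,5.17,-4],"twist": 0},
    {"claw": 2,"delta_pos": [0.07,5.17,-4],"twist": 0},
    {"claw": 2,"delta_pos": [0.07,5.17,-2.8],"twist": 0},
    {"claw": 2,"delta_pos": [0.07,5.17,-2.8],"twist": 0},
    {"claw": 2,"delta_pos": [0.07,5.17,-2.8],"twist": 0},
    {"claw": 2,"delta_pos": [0.07,5.17,-2.8],"twist": 0},
  ],
)

```text
clock: 12.55
tcp_pos: [0.5577, 0.08, 0.1216]
orientation: [0.0, 0.646, 0.763, 0.0]
wrist_force: [0.5, 0.0, -1.1]
finger_gap: 0.0235
```

```bash
python3 - <<'E'
from gfit import *; import pickle
s=get_state();W=imaging.camera_info("wrist"); im=imaging.read_camera("wrist"); A=Rt()
cv2.imwrite("pics/w5.png",cv2.cvtColor(im,cv2.COLOR_RGB2BGR)); pickle.dump((W,s),open("w5.pkl","wb"))
print(s["tcp_pos"],s["wrist_force"],s["clock"])
g=measure(im,W,np.load("g.npy"),(1,3)); print(holes(g)[:,:2])
print("to h20 target", 100*(np.array([.5572,.0798,.11])-s["tcp_pos"])@A)
cv2.imwrite("pics/w5z.png",cv2.cvtColor(cv2.resize(im[150:300,160:360],(800,600),interpolation=cv2.INTER_CUBIC),cv2.COLOR_RGB2BGR))
E
```

```text
[0.5577 0.08   0.1216] [ 0.468   0.0335 -1.0869] 12.55
1 [0.5047 0.0587] dia 50.15724698175314 thr 150.0
3 [0.6086 0.0894] dia 16.43022044035081 thr 142.0
used [3] gauge [0.5318 0.0759 3.3154] 189.9610800416205 resid mm [-0. -0.]
[[0.455  0.0624]
 [0.5062 0.0714]
 [0.5574 0.0804]
 [0.6086 0.0894]]
to h20 target [-0.0155 -0.0497  1.1591]
```

View pics/w5z.png

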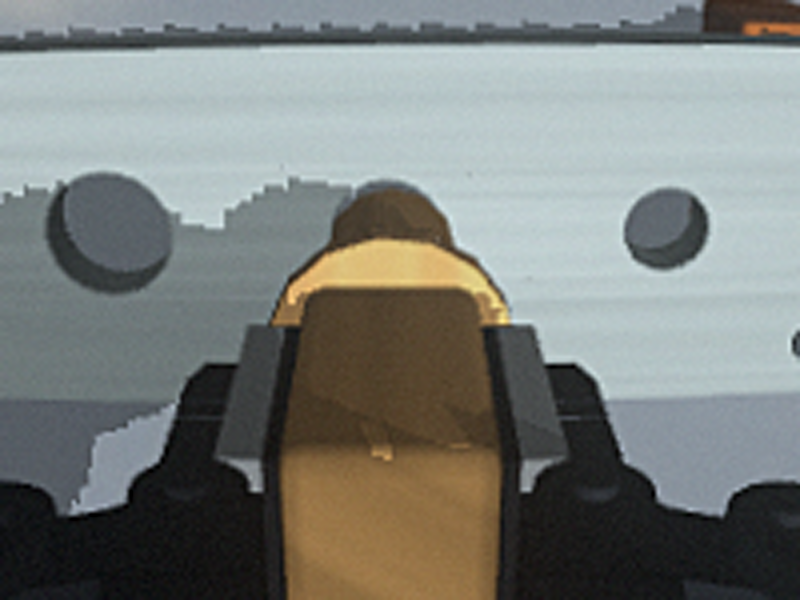

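The shank is visibly wider than hole_20 and centred on it (391 vs about 389). Pressing gently.

>>> play_rows(
  moves=[
    {"claw": 2,"delta_pos": [-0.02,-0.03,0.4],"twist": 0},
    {"claw": 2,"delta_pos": [-0.02,-0.03,0.7],"twist": 0},
    {"claw": 2,"delta_pos": [-0.02,-0.03,0.9],"twist": 0},
    {"claw": 2,"delta_pos": [-0.02,-0.03,0.9],"twist": 0},
    {"claw": 2,"delta_pos": [-0.02,-0.03,0.9],"twist": 0},
  ],
)

```text
clock: 13.22
tcp_pos: [0.5575, 0.0798, 0.1126]
orientation: [0.0, 0.646, 0.763, 0.0]
wrist_force: [-1.0, -0.2, 4.4]
finger_gap: 0.0236
```

It rises to about 5 N at 2.5 mm of sink, so it is refused. Back to hole_24.

>>> play_rows(
  moves=[
    {"claw": 2,"delta_pos": [0,0,-2],"twist": 0},
    {"claw": 2,"delta_pos": [0,0,-2.4],"twist": 0},
    {"claw": 2,"delta_pos": [-0.05,-2.6,-2.4],"twist": 0},
    {"claw": 2,"delta_pos": [-0.07,-5.15,-2.4],"twist": 0},
    {"claw": 2,"delta_pos": [-0.07,-5.15,-2.4],"twist": 0},
    {"claw": 2,"delta_pos": [-0.07,-5.15,-1.0],"twist": 0},
    {"claw": 2,"delta_pos": [-0.07,-5.15,-1.0],"twist": 0},
    {"claw": 2,"delta_pos": [-0.07,-5.15,-1.0],"twist": 0},
  ],
)

```text
clock: 14.22
tcp_pos: [0.5071, 0.0707, 0.1217]
orientation: [-0.0, 0.646, 0.763, -0.0]
wrist_force: [-0.2, -0.3, -0.9]
finger_gap: 0.0238
```

```bash
python3 - <<'E'
from gfit import *
s=get_state(); A=Rt();print(s["tcp_pos"],s["wrist_force"]);print("to h24", 100*(np.array([.5064,.0709,.11])-s["tcp_pos"])@A)
E
```

```text
[0.5071 0.0707 0.1217] [-0.1588 -0.3223 -0.8906]
to h24 [ 0.0294 -0.0646  1.1724]
```

>>> play_rows(
  moves=[
    {"claw": 2,"delta_pos": [0.03,-0.06,0],"twist": 0},
    {"claw": 2,"delta_pos": [0.03,-0.06,0.5],"twist": 0},
    {"claw": 2,"delta_pos": [0.03,-0.06,0.8],"twist": 0},
    {"claw": 2,"delta_pos": [0.03,-0.06,1.1],"twist": 0},
    {"claw": 2,"delta_pos": [0.03,-0.06,1.1],"twist": 0},
  ],
)

```text
clock: 14.85
tcp_pos: [0.5059, 0.0708, 0.111]
orientation: [-0.0, 0.646, 0.763, -0.0]
wrist_force: [0.5, -0.1, -1.0]
finger_gap: 0.0232
```

>>> play_rows(
  moves=[
    {"claw": 2,"delta_pos": [0,0,0.4],"twist": 0},
    {"claw": 2,"delta_pos": [0,0,0.8],"twist": 0},
    {"claw": 2,"delta_pos": [0,0,1.0],"twist": 0},
    {"claw": 2,"delta_pos": [0,0,1.0],"twist": 0},
  ],
)

```text
clock: 15.35
tcp_pos: [0.506, 0.0709, 0.101]
orientation: [-0.0, 0.646, 0.763, -0.0]
wrist_force: [-0.3, 0.6, -1.1]
finger_gap: 0.0233
```

>>> play_rows(
  moves=[
    {"claw": 2,"delta_pos": [0,0,0.6],"twist": 0},
    {"claw": 2,"delta_pos": [0,0,1.2],"twist": 0},
    {"claw": 2,"delta_pos": [0,0,1.8],"twist": 0},
    {"claw": 2,"delta_pos": [0,0,2.2],"twist": 0},
    {"claw": 2,"delta_pos": [0,0,2.5],"twist": 0},
    {"claw": 2,"delta_pos": [0,0,2.5],"twist": 0},
    {"claw": 2,"delta_pos": [0,0,2.5],"twist": 0},
  ],
)

```text
clock: 16.23
tcp_pos: [0.5063, 0.0709, 0.0764]
orientation: [0.0, 0.646, 0.763, 0.0]
wrist_force: [-0.1, -0.6, -0.6]
finger_gap: 0.0236
```

>>> play_rows(
  moves=[
    {"claw": 2,"delta_pos": [0,0,0.15],"twist": 0},
    {"claw": 2,"delta_pos": [0,0,0.15],"twist": 0},
    {"claw": 4,"delta_pos": [0,0,0.15],"twist": 0},
    {"claw": 6,"delta_pos": [0,0,0.15],"twist": 0},
    {"claw": 6,"delta_pos": [0,0,0.15],"twist": 0},
    {"claw": 6,"delta_pos": [0,0,0.15],"twist": 0},
  ],
)

```text
clock: 16.98
tcp_pos: [0.5061, 0.0709, 0.0748]
orientation: [0.0, 0.646, 0.763, -0.0]
wrist_force: [-0.2, 0.3, 0.4]
finger_gap: 0.0597
```

>>> play_rows(
  moves=[
    {"claw": 6,"delta_pos": [0,0,-3],"twist": 0},
    {"claw": 6,"delta_pos": [0,0,-6],"twist": 0},
    {"claw": 6,"delta_pos": [0,0,-9],"twist": 0},
    {"claw": 6,"delta_pos": [-6,0,-9],"twist": 0},
    {"claw": 6,"delta_pos": [-6,0,-9],"twist": 0},
    {"claw": 6,"delta_pos": [-6,0,-9],"twist": 0},
  ],
)

```text
clock: 17.73
tcp_pos: [0.5156, 0.0116, 0.1645]
orientation: [-0.0, 0.647, 0.763, -0.0]
wrist_force: [1.1, 0.7, -0.9]
finger_gap: 0.0598
```

```bash
python3 - <<'E'
from gfit import *
s=get_state();W=imaging.camera_info("wrist"); im=imaging.read_camera("wrist"); sc=imaging.read_camera("scene")
print(s["tcp_pos"],s["wrist_force"],s["clock"],s["finger_gap"])
P=np.array([.5062,.0714,0]); 
print("pred top(.113), flange(.065):",proj([P+[0,0,.113],P+[0,0,.065]],W,1), proj([P+[0,0,.113],P+[0,0,.065]],imaging.camera_info("scene"),0))
a=cv2.resize(im,(512,384)); b=cv2.resize(sc[150:270,190:290],(320,384),interpolation=cv2.INTER_CUBIC)
cv2.imwrite("pics/f.png",cv2.cvtColor(np.hstack([a,b])[:, :],cv2.COLOR_RGB2BGR)[:, 32:])
E
```

```text
[0.5156 0.0116 0.1645] [ 1.0858  0.7421 -0.8629] 17.725 0.05975965442469572
pred top(.113), flange(.065): [[257.6391 126.2453]
 [257.5949 121.8975]] [[238.5606 172.6515]
 [238.551  188.2037]]
```

View pics/f.png

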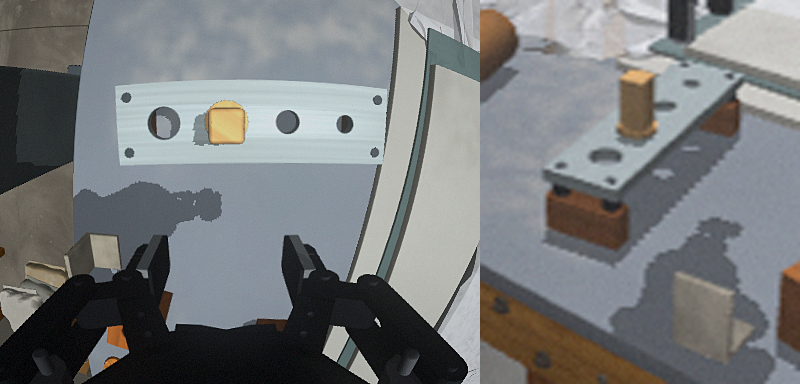

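The final picture shows the pin upright in the second hole with its flange on the plate. Its top is at wrist (258,126), against a prediction of (257.6,126.2) for fully home. The tile has not moved, and the gripper is clear.

```bash
python3 -c "
from workcell import env; print(env.hand_in())"
```

```text
the job is handed in; nothing more can be done
None
```

The pin from the single stand now stands in the 24 mm hole, the narrowest hole its shank passes. I handed the job in at about 18 s on the robot's clock; no verdict was reported.

- **28 mm hole:** the shank went through with the foot 22 mm down and no force felt.
- **24 mm hole:** it passed the same way, again without resistance.
- **20 mm hole:** it was refused. The wrist force rose to about 5 N as the plate sank about 2.5 mm, so nothing was forced.
- **Seating:** I put the pin back through the 24 mm hole, lowered it until the flange should rest on the plate, released it and backed the gripper away.

**Last checks:** the final wrist picture shows the pin upright. Its top is within about half a pixel of where a fully home pin should appear. The cream tile looks unmoved and the gripper is about 60 mm clear. I did not look at the double stand again at the end; no move went near it.

**Disagreements:** the first fit of the held pin's offset in the hand varied by up to 3 mm, depending on the height assumed for the pin. Close-up views over the holes settled it, and the free passage through the 28 and 24 mm holes agreed. The fixed cameras put the holes 1.5 to 2 mm off from the wrist camera, within the stated calibration. I used the wrist camera's values.

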